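# Tuck a flashing strip under the shingles of a model roof and hold it down

## Task

On the model maker's table, lift the steel wash pot off the model roof panel by its arched handle and set it upright in the middle of the round cork coaster, without dropping it. Then take the copper flashing strip by its upstanding rib, lay it flat on the roof deck in front of the shingles and slide its thin edge about 25 mm under the lowest shingle course, in the middle and square to it, without lifting the shingles. Finish while still holding the strip, pressing it lightly (about 10 N) flat against the deck; leave the paint jars, brushes, figurine and tube where they are.

Things in the scene. Friction and masses are not known exactly. Their poses are not given: they have to be found in the camera images.
- roof: model roof panel, fixed, lying level on the table: plywood deck 270 x 220 mm whose top is 24 mm above the table. Origin on the table under the panel; deck reaches from x = -130 to +140 mm and y = -110 to +110 mm in its frame. Its +x points from the bare half of the deck towards the shingles; wood shingles cover x > 20 mm, highest point 50 mm above the table
- lip (a point): middle of the lower edge of the lowest shingle course, on its underside: at (20, 0, 32) mm in the roof frame, 8 mm above the deck. The course is 198 mm wide (along roof y), 5 mm thick; the slot under it is open 48 mm deep (to x = 68 mm in the roof frame, where a batten stops it)
- shingle (a joint): hinge of the lowest shingle course about its upper edge, 80 mm from the lip: 0 rad lying down (its rest, 8 mm above the deck), grows as the lip is lifted; 0.05 rad is 4 mm at the lip. Weak: a newton or two at the lip lifts it
- strip: copper flashing strip, loose, 0.16 kg: flat leg 80 mm (its x) x 140 mm (its y) x 3 mm thick; origin at the centre of the leg's underside, z up. Thin free edge at x = +40 mm; along the other long side an upstanding folded rib 9 mm thick (x = -40 to -31 mm), 140 mm long, its top 31 mm above the underside. It lies flat on the table, rib upward and on its side nearer the robot; take it by the middle of the rib, fingers closing along its x
- rib (a point): middle of the rib's top on the strip, at (-35.5, 0, 31) mm in the strip frame
- edge_left (a point): left (+y) end of the strip's thin edge, at (40, 70, 1.5) mm in the strip frame
- edge_right (a point): right (-y) end of the strip's thin edge, at (40, -70, 1.5) mm in the strip frame
- pot: open steel wash pot, empty, loose, about 0.25 to 0.5 kg: 76 mm across at the rim, 68 mm at the foot, 70 mm tall, standing on the bare part of the roof deck. Origin at the centre of its underside, z up. A rigid arched handle spans it along its y, 125 mm tall in all
- grip (a point): centre of the wooden grip on top of the pot's handle, 118 mm above its underside: a bar 46 mm long along the pot's y and 14 x 14 mm in section; take it from above, fingers closing along the pot's x. 41 mm free between grip and rim
- coaster: round cork coaster, fixed flat on the table, 120 mm across, 6 mm thick, on the other side of the roof panel from the strip; origin at the centre of its underside
- jar_a: bystander, loose: small round paint jar, 34 mm across, 50 mm tall, in front of the roof panel on the left
- jar_b: bystander, loose: small round paint jar, 34 mm across, 50 mm tall, in front of the roof panel on the right
- jar_c: bystander, loose: small round paint jar, 34 mm across, 50 mm tall, far left
- brush_glass: bystander, loose: drinking glass with brushes in it, 68 mm across, about 175 mm tall over the brushes, far right
- figurine: bystander, loose: dark figurine with a pointed hat, 48 mm across, 120 mm tall, beyond the roof panel
- tube: bystander, loose: lying paint tube, 40 x 120 x 22 mm, beyond the roof panel
- brush: bystander, loose: paint brush 170 mm long, lying on the table between the robot and the roof panel

How it is judged:
On the way:
1. the pot stands upright on the coaster, let go (horizontal distance between pot and coaster below 0.03 m and height (world z) of pot below 0.01 m and angle between pot's own z axis and vertical below 0.08 rad and contact force between pot and coaster above 0.8 N and contact force between pot and the arm below 0.1 N and contact force between pot and the fingers below 0.1 N), for 0.2 s.
At the end, for the whole second after the job is handed in: Pot upright, untouched on the coaster (centres within 30 mm). Strip flat on the deck (2.5 mm, 0.04 rad), thin edge 15 to 49 mm past the lip and within the course, square (0.12 rad); shingles down (under 0.02 rad); fingers holding the strip (2 N), pressing it down with 4 to 50 N (all of step 1 and x of edge_left in the frame of roof between 0.035 and 0.0695 m and x of edge_right in the frame of roof between 0.035 and 0.0695 m and y of edge_left in the frame of roof below 0.1 m and y of edge_right in the frame of roof above -0.1 m and z of strip in the frame of roof between 0.021 and 0.0265 m and z of each of edge_left, edge_right in the frame of roof below 0.0285 m and z of rib in the frame of roof below 0.0575 m and angle between strip's own z axis and vertical below 0.04 rad and angle between the x axis of strip and the x axis of roof, either way round below 0.12 rad and value of joint shingle below 0.02 rad and contact force between strip and roof between 4 and 50 N and contact force between strip and the fingers above 2 N and linear speed of strip below 0.02 m/s); the arm keeps its last pose, push and grip.
It fails at once if the shingle course is lifted more than about 5 mm (value of joint shingle above 0.06 rad).
It fails at once if the pot is dropped (contact force between pot and anything else below 0.01 N and linear speed of pot above 0.4 m/s).
It fails at once if the pot is tipped over (angle between pot's own z axis and vertical above 0.7 rad).
It fails at once if a bystander is moved more than 30 mm (distance of any of jar_a, jar_b, jar_c, brush_glass, figurine, tube, brush from where it was at the start of the episode above 0.03 m).
It also fails if it takes over 66 s, if anything falls off the work surface, if the arm or the gripper's body presses on something with over 40 N, if the wrist force passes 120 N, or if a joint passes its speed limit or range.

## Robot

A 7-joint arm with a two-finger parallel gripper is mounted at the origin on the work surface. World frame = base frame: x ahead of the robot, y to its left, z up, the work surface at z = 0. Lengths are in m, angles in rad, forces in N, time in s.
With the tool pointing down it reaches from about 0.425 to 0.925 m from the base axis. Payload 6.8 kg.
Tool frame: the origin (TCP) lies on the front face of the gripper's body, between the roots of the fingers; the fingertips stand 73 mm ahead of it and the grasp point (between the pads) lies 54 mm ahead of it (env.nose_length is the distance from the TCP to the fingertips, in m); z points along the fingers, y is the direction in which the jaws open and shut (so a half turn about z gives the same grasp; the last joint's range is limited). The gripper opens to 85 mm and grips with 20 to 120 N. Pads are 22 mm wide; open, the fingers measure 114 mm over their backs; the gripper's body (76 mm by 85 mm) begins 54 mm behind the grasp point. The pads swing forward as they close: fully open they stand 13 mm farther back than shut.
Start: joints at [-1.377, 0.477, 0.022, 1.555, -0.011, 1.109, -0.083], TCP at [0.201, 0.645, 0.304] pointing down, gripper open.
Joint ranges: [-2.96, 2.96], [-0.34, 2.1], [-1.41, 1.46], [0.24, 2.44], [-1.37, 4.51], [0.17, 1.92], [-2.96, 2.96]. Speed limits (rad/s): [2.39, 2.39, 3.14, 3.14, 3.14, 3.14, 3.14].

## Interface

Orientations are given as a unit quaternion [w, x, y, z].
In Python, from cell import env, kin, camera, calibration, job gives the robot as it stands. The module is installed in compiled form; this text tells all that it offers. Calls block until the motion is done:
- env.reach(position, orientation): joint-space move of the TCP to a pose.
- env.movel(position, velocity=0.15, rot=None, stop_force=None): straight line of the TCP; rot=None keeps the orientation; velocity is the mean speed in m/s. With stop_force (N) it stops when the force on the tool has changed by that much, and returns True; else False.
- env.goto_joints(angles): joint-space move.
- env.grip(opening, f_grip=None): finger opening in m; f_grip is the grip in N (None keeps the last); returns when the fingers have stopped.
- env.dwell(seconds).
- kin.inverse_kinematics(position, orientation): joint angles nearest the present ones, or None.
- env.get_state(): the state.
- camera(name): name is "scene" or "top"; returns (picture, depth): 400x640x3 uint8, blue, green, red; 400x640 float32, m along the optical axis (not along the pixel's ray), 0 where there is no reading.
- calibration(name): a dict with "fx", "fy", "cx", "cy" (pixels), "rvec" (rotation vector, rad) and "tvec" (3), from world to camera coordinates, as OpenCV has them. Camera axes: x right, y down, z forward; pixel columns grow to the right and rows downward; lengths in m; the calibration is good to about 2 mm. A picture is of the moment at which its call begins. calibration takes no time and is no camera call.
A pose or a line that the arm cannot do raises env.PlanningError and nothing moves.
- job.job_done(): hands the job in, once; it reports no verdict.
The state is a dict: "time": time; "qpos": joint angles; "joint_velocities": joint speeds; "joint_torque": joint torques, N m; "tcp_pos": TCP position; "orientation": TCP orientation; "force": force on the tool from outside, world axes, zero at the start; "torque": the same for the moment, N m; "opening": finger opening in m.
Only numpy, scipy, OpenCV 4.12 (cv2) and the standard library are available. Lean on these libraries where they do the work, as an engineer would, in place of code of your own. Each camera call takes 0.05 s, during which the arm holds its last target. There are 200 camera calls.

## Working session

There is one attempt and no reset: what is moved stays moved. The work goes in short steps, each a Python script; the robot and the scene stay as the last script left them, time stands still between calls to the robot, and variables do not carry over. Pictures are saved under pics/ and viewed, about 8 in all and at most 12, crops included, and the job is handed in when it is done.

```bash
mkdir -p pics; ls; cat > h.py <<'E'
import numpy as np, cv2
from scipy.spatial.transform import Rotation as R
from cell import env, kin, camera, calibration, job
def cal(n):
    c=calibration(n); K=np.array([[c["fx"],0,c["cx"]],[0,c["fy"],c["cy"]],[0,0,1.]])
    return K,cv2.Rodrigues(np.array(c["rvec"],float))[0],np.array(c["tvec"],float).ravel()
def cloud(n,d):
    K,Rm,t=cal(n); v,u=np.mgrid[:d.shape[0],:d.shape[1]]
    p=np.stack([(u-K[0,2])/K[0,0]*d,(v-K[1,2])/K[1,1]*d,d],-1)
    return (p-t)@Rm
def ray(n,uv,z):
    K,Rm,t=cal(n); o=-Rm.T@t; r=Rm.T@np.linalg.inv(K)@np.array([uv[0],uv[1],1.])
    return o+r*(z-o[2])/r[2]
def down(yaw):  # tool z down, tool y (jaws) along world dir at angle yaw
    y=np.array([np.cos(yaw),np.sin(yaw),0]); z=np.array([0,0,-1.]); x=np.cross(y,z)
    q=R.from_matrix(np.stack([x,y,z],1)).as_quat(); return q[[3,0,1,2]]
E
python3 - <<'E'
from h import *
for n in("scene","top"):
    b,d=camera(n); cv2.imwrite(f"pics/{n}0.png",b); np.savez(f"{n}0.npz",b=b,d=d)
    K,Rm,t=cal(n); print(n,-Rm.T@t,Rm[2],K[0,0])
s=env.get_state(); print(s["orientation"],s["tcp_pos"],env.nose_length,s["time"],s["opening"])
E
```

```text
pics
scene [ 1.20918599 -0.0054183   0.832005  ] [-0.65027851 -0.01390228 -0.75956868] 390.6812952165359
top [ 0.4201096  -0.03687153  1.20088402] [ 0.14861689  0.01890447 -0.98871413] 370.3786010964531
[-5.51970588e-05  1.50305509e-01  9.88639268e-01 -8.05035054e-04] [0.20050715 0.64411318 0.30303083] 0.0726 0.1 0.08594867189183626
```

View pics/top0.png

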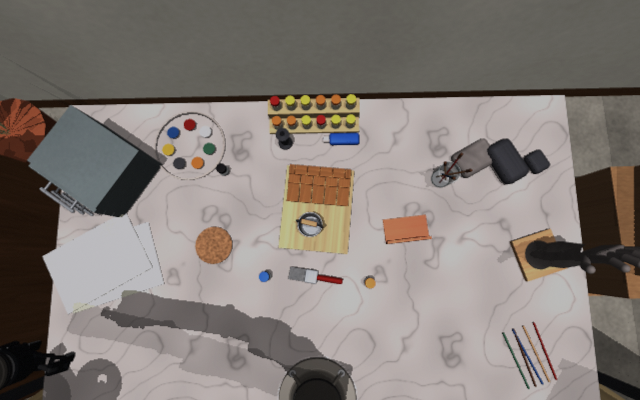

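View pics/scene0.png

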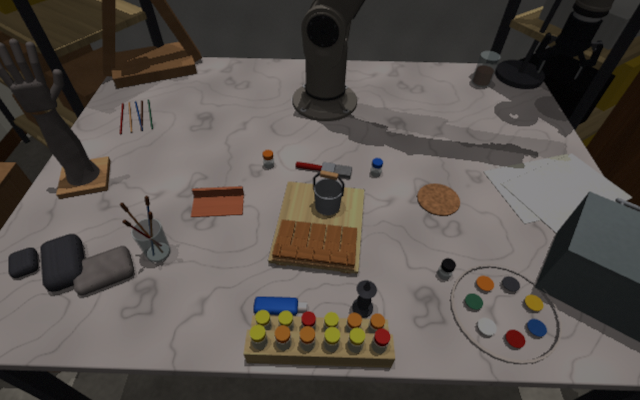

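Both views show everything unobstructed. In the top view (x up, y left), the roof is at about (317,209), the pot at (311,224), the strip at (406,230) with its rib on the lower side, and the coaster at (214,245). Next I'll measure them from the masks and depth.

```bash
cat > m.py <<'E'
from h import *
def rect(P):
    (c,s,a)=cv2.minAreaRect(P.astype(np.float32)*1000); b=cv2.boxPoints((c,s,a)); 
    return np.round(c,1),np.round(s,1),round(a,2)
crops=[]
for n,box in(("top",(190,150,440,265)),("scene",(180,130,470,275))):
    f=np.load(n+"0.npz"); b,d=f["b"],f["d"]; C=cloud(n,d); Z=C[...,2]; hsv=cv2.cvtColor(b,cv2.COLOR_BGR2HSV)
    ok=d>0; X,Y=C[...,0],C[...,1]
    print(n,"table z",np.median(Z[ok&(abs(X-.5)<.3)&(abs(Y)<.4)]))
    # region coordinates
    H,S,V=[hsv[...,i].astype(int) for i in range(3)]
    print("strip hsv",hsv[(228,406) if n=="top" else (207,218)],"coaster",hsv[(245,214) if n=="top" else (200,438)],"ply",hsv[(215,340) if n=="top" else (200,300)],"sh",hsv[(180,320) if n=="top" else (245,320)])
    x0,y0,x1,y1=box
    crops.append(cv2.resize(b[y0:y1,x0:x1],(800,int(800*(y1-y0)/(x1-x0))),interpolation=cv2.INTER_CUBIC))
    raised=ok&(Z>.015)&(Z<.06)&(abs(X-.62)<.25)
    k,lab,st,ce=cv2.connectedComponentsWithStats(raised.astype(np.uint8))
    for i in range(1,k):
        if st[i,4]>25:
            m=lab==i; print("raised",st[i],C[m].mean(0).round(4),rect(C[m][:,:2]))
    hi=ok&(Z>.132)&(Z<.16)&(abs(X-.6)<.15)&(abs(Y)<.12)
    if hi.any(): print("grip",hi.sum(),C[hi].mean(0).round(4),C[hi].max(0).round(4),C[hi].min(0).round(4),rect(C[hi][:,:2]))
cv2.imwrite("pics/crops.png",np.vstack(crops)[:,:]) if sum(c.shape[0] for c in crops)<=600 else cv2.imwrite("pics/crops.png",cv2.resize(np.vstack(crops),None,fx=.75,fy=.75,interpolation=cv2.INTER_AREA))
E
python3 m.py
```

```text
top table z 0.00138466984558903
strip hsv [ 10 147 182] coaster [ 13 135 163] ply [ 26  78 187] sh [ 12 161 154]
raised [273 118  11  12  52] [0.8516 0.1157 0.0392] (array([853.9, 116.9]), array([17.6, 36. ]), 25.41)
raised [302 119  11  12  57] [0.8499 0.0218 0.0381] (array([852.9,  22.2]), array([17. , 32.1]), 10.44)
raised [329 119  13  10  57] [ 0.8507 -0.0704  0.0376] (array([854.7, -70.1]), array([39.3, 20.7]), 83.69)
raised [345 118  14  10  58] [ 0.8508 -0.1204  0.0374] (array([ 853.8, -125. ]), array([44.6, 21.4]), 82.11)
raised [287 120  11  11  54] [0.8499 0.0683 0.0377] (array([853.7,  68.1]), array([18.8, 33.1]), 21.04)
raised [315 121  11  11  54] [ 0.8482 -0.0226  0.035 ] (array([849.4, -15.7]), array([37.1, 28. ]), 65.86)
raised [200 126  11  11  61] [0.8438 0.3662 0.0167] (array([844.1, 365.1]), array([36.7, 34.8]), 2.44)
raised [167 128  12  10  53] [0.8412 0.478  0.0167] (array([840.8, 476.6]), array([38.8, 25.4]), 62.13)
raised [324 132  36  13 363] [ 0.8088 -0.0945  0.0219] (array([808.6, -91.3]), array([ 40.8, 117.1]), 2.75)
raised [280 138   9   8  38] [0.7936 
[... 4224 characters left out ...]
863.3, -107.3]), array([ 4.1, 15.7]), 62.37)
raised [312 318   5  13  29] [ 0.8641 -0.0114  0.0395] (array([860.2, -10.7]), array([ 3.9, 21.2]), 71.32)
raised [323 321   4  11  28] [0.8654 0.0095 0.0396] (array([864.3,   9.2]), array([13.4,  2.2]), 29.46)
raised [345 320   5  12  32] [0.8647 0.0571 0.039 ] (array([863.1,  56.9]), array([15.8,  3.1]), 21.62)
raised [366 320   7  13  49] [0.8645 0.105  0.038 ] (array([862.6, 103.4]), array([16. ,  6.6]), 19.44)
raised [536 323  10   9  28] [0.8435 0.4813 0.0157] (array([843.7, 480.9]), array([ 9. , 26.4]), 29.75)
grip 151 [0.5215 0.0129 0.1454] [0.531  0.047  0.1518] [ 0.5076 -0.0207  0.1328] (array([519.6,  13.4]), array([70.3, 15.5]), 75.64)
```

View pics/crops.png

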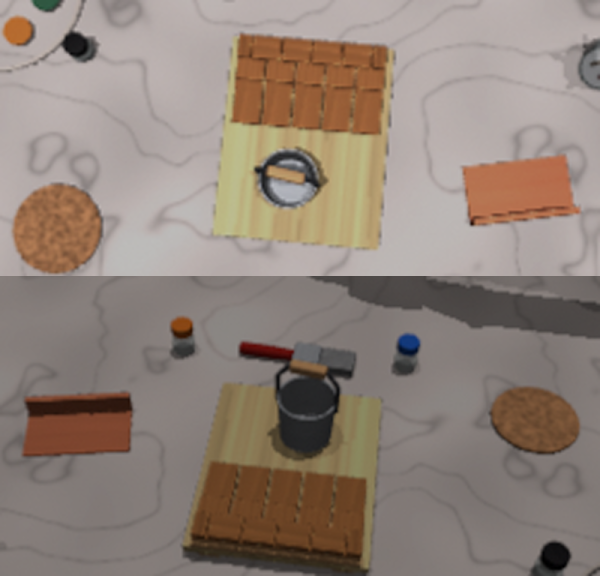

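The crops show the grip, the lip line and the strip's rib clearly, and the depth rectangles agree between the two views: roof yaw about −6°, strip about +6°, pot about −14.5°. I'll refine the strip, coaster and pot positions and check IK.

```bash
cat > m2.py <<'E'
from h import *
from m import rect
E
sed -i 's/^crops=\[\]/if __name__!="__main__": raise SystemExit\ncrops=[]/' m.py
cat > m2.py <<'E'
from h import *
def rect(P):
    c,s,a=cv2.minAreaRect(P.astype(np.float32)*1000); return np.round(c,1),np.round(s,1),round(a,2)
for n in("top","scene"):
    f=np.load(n+"0.npz"); b,d=f["b"],f["d"]; C=cloud(n,d); X,Y,Z=np.moveaxis(C,-1,0); h=cv2.cvtColor(b,cv2.COLOR_BGR2HSV)
    cop=(h[...,1]>100)&(h[...,0]<20)
    m=cop&(abs(X-.5)<.09)&(abs(Y+.29)<.12); print(n,"strip",m.sum(),rect(C[m][:,:2]))
    mm=m&(Z>.024); print("  rib top",mm.sum(),np.percentile(Z[mm],90),rect(C[mm][:,:2]))
    mm=m&(Z<.012); print("  leg z",np.median(Z[mm]))
    m=cop&(abs(X-.46)<.1)&(abs(Y-.3)<.1)&(Z<.02); print("coaster",m.sum(),np.median(Z[m]),cv2.minEnclosingCircle((C[m][:,:2]*1000).astype(np.float32)),(C[m].min(0)+C[m].max(0))/2)
    c=np.deg2rad(-6); o=np.array([.571,-.006]); L=np.stack([(X-o[0])*np.cos(c)+(Y-o[1])*np.sin(c),-(X-o[0])*np.sin(c)+(Y-o[1])*np.cos(c)],-1)
    near=(abs(L[...,0])<.13)&(abs(L[...,1])<.105)
    dk=near&(L[...,0]<.01)&(Z<.04); print("deck z",np.median(Z[dk]))
    for y in(-.08,-.04,0,.04,.08):
        q=near&(abs(L[...,1]-y)<.012)&(L[...,0]>-.01)&(L[...,0]<.05); i=np.argsort(L[...,0][q])
        xx=L[...,0][q][i]; zz=Z[q][i]; print("  lip y",y,"last deck x",xx[zz<.031].max().round(4),"first shingle",xx[zz>.034].min().round(4))
    m=(Z>.085)&(Z<.100)&(abs(X-.52)<.06)&(abs(Y-.014)<.06); print("rim",m.sum(),cv2.minEnclosingCircle((C[m][:,:2]*1000).astype(np.float32)))
    m=(Z>.143)&(Z<.16)&(abs(X-.52)<.03)&(abs(Y-.014)<.06)&(h[...,1]>70); print("grip",m.sum(),rect(C[m][:,:2]),Z[m].mean())
for nm,p,ys in(("pot",[.52,.014,.196],(-14.5,165.5)),("poth",[.52,.014,.3],(-14.5,165.5)),("coast",[.45,.28,.18],(-14.5,165.5,20,200)),("strip",[.472,-.294,.08],(6,186)),("striph",[.472,-.294,.2],(6,186)),("roof",[.54,0,.103],(-6,174))):
    for y in ys:
        q=kin.inverse_kinematics(p,down(np.deg2rad(y))); print(nm,y,None if q is None else np.round(q,2))
E
python3 m2.py
```

```text
top strip 1059 (array([ 507. , -290.7]), array([ 78.5, 140.2]), 5.76)
  rib top 128 0.034141673944478645 (array([ 472.3, -292.6]), array([  9., 136.]), 5.71)
  leg z 0.003531723695299439
coaster 1029 0.006977506869304811 ((464.091796875, 329.0895080566406), 60.07027816772461) [0.46515245 0.32892801 0.00528179]
deck z 0.02487180511192083
  lip y -0.08 last deck x 0.0217 first shingle 0.0209
  lip y -0.04 last deck x 0.0225 first shingle 0.0208
  lip y 0 last deck x 0.0221 first shingle 0.0206
  lip y 0.04 last deck x 0.0225 first shingle 0.0211
  lip y 0.08 last deck x 0.0224 first shingle 0.0225
rim 84 ((520.234619140625, 11.724499702453613), 38.84132385253906)
grip 74 (array([520. ,  14.7]), array([45.4, 12.8]), 75.47) 0.14932418749785736
scene strip 1424 (array([ 506.7, -292. ]), array([ 82.4, 139.5]), 6.41)
  rib top 173 0.033332847865091775 (array([ 471.5, -295.4]), array([ 12.3, 138.1]), 5.76)
  leg z 0.004404279444142225
coaster 1033 0.006388855470701203 ((464.64361572265625, 327.6280822753906), 59.92351150512695) [0.46476373 0.32703703 0.00527187]
deck z 0.025174041190374197
 
[... 466 characters left out ...]
ot 165.5 [-0.26  0.36  0.13  2.03 -0.07  0.75  2.81]
poth -14.5 [-0.75  0.27  0.73  1.96 -0.21  0.99 -0.18]
poth 165.5 [-0.4   0.23  0.3   1.94 -0.08  0.98  2.82]
coast -14.5 [-1.02  0.43  0.44  2.03 -0.27  0.73 -0.67]
coast 165.5 [-0.53  0.41 -0.18  2.    0.1   0.74  2.12]
coast 20 [-0.94  0.41  0.33  2.03 -0.2   0.73 -0.14]
coast 200 [-0.43  0.42 -0.3   1.99  0.18  0.75  2.65]
strip 6 [-0.03  0.7   0.63  2.02 -0.69  0.64  1.18]
strip 186 [-0.36  1.13  1.26  2.04 -1.29  1.11 -1.49]
striph 6 [-0.19  0.55  0.85  1.98 -0.54  0.86  1.06]
striph 186 [-0.39  0.82  1.27  1.99 -0.92  1.08 -1.73]
roof -6 [-0.46  0.58  0.44  2.05 -0.43  0.6   0.17]
roof 174 [-0.07  0.54 -0.05  2.02  0.05  0.58  2.88]
```

```bash
cat > s1.py <<'E'
from h import *
def st(l):
    s=env.get_state(); print(l,round(s["time"],2),np.round(s["tcp_pos"],4),"F",np.round(s["force"],1),"op",round(s["opening"],4))
o=down(np.deg2rad(-14.2))
env.reach([.52,.0135,.27],o); st("above")
print(env.movel([.52,.0135,.196],velocity=.12,stop_force=8)); st("at grip")
env.grip(0.0,50); st("gripped")
env.movel([.52,.0135,.215],velocity=.05); st("lifted")
env.movel([.52,.0135,.29],velocity=.15); st("up")
b,d=camera("scene"); cv2.imwrite("pics/lift.png",b[100:300,200:520])
E
python3 s1.py
```

```text
above 2.61 [0.5202 0.0147 0.2699] F [-0.4 -0.1 -0.3] op 0.0857
False
at grip 3.38 [0.5204 0.0134 0.1964] F [-0.2 -0.3  0.2] op 0.0853
gripped 4.03 [0.52   0.0136 0.1962] F [-1.2  0.4  5.2] op 0.0132
lifted 4.56 [0.52   0.0136 0.2152] F [ 0.  -0.6 -4.5] op 0.0134
up 5.21 [0.5194 0.0137 0.2893] F [ 0.1  0.4 -2.6] op 0.0133
```

View pics/lift.png

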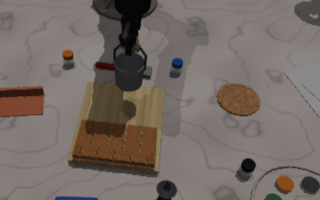

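The pot hangs upright at crop pixel (130,72), clear of the deck. Next I'll place it on the coaster.

```bash
sed -n 1,3p s1.py > t.py; cat t.py > s2.py; cat >> s2.py <<'E'
o=down(np.deg2rad(-14.2)); x,y=.4645,.3284
env.movel([x,y,.25],velocity=.2); env.dwell(.3); st("over")
env.movel([x,y,.188],velocity=.1)
print(env.movel([x,y,.173],velocity=.03,stop_force=3)); st("touch")
env.grip(.04); env.dwell(.2); st("open"); env.grip(.085)
env.movel([x,y,.29],velocity=.15); st("clear")
b,d=camera("top"); C=cloud("top",d); X,Y,Z=np.moveaxis(C,-1,0)
b2,d2=camera("scene"); cv2.imwrite("pics/placed.png",np.vstack([cv2.resize(b[180:300,150:350],(600,360))[:290],cv2.resize(b2[130:260,350:560],(600,371))[:310]]))
C=cloud("scene",d2); X,Y,Z=np.moveaxis(C,-1,0); m=(Z>.067)&(Z<.082)&(abs(X-x)<.06)&(abs(Y-y)<.06); print("rim",m.sum(),Z[m].mean(),cv2.minEnclosingCircle((C[m][:,:2]*1000).astype(np.float32)))
m=(Z>.1)&(Z<.14)&(abs(X-x)<.05)&(abs(Y-y)<.06);print("grip",C[m].mean(0),Z[m].max())
E
python3 s2.py
```

```text
over 7.32 [0.4646 0.3281 0.2501] F [-0.1  0.1 -3. ] op 0.0133
True
touch 8.48 [0.4646 0.3288 0.1781] F [-0.9  1.7  5.7] op 0.0128
open 9.06 [0.4639 0.3282 0.1772] F [ 0.  -0.3  0. ] op 0.0399
clear 10.47 [0.4639 0.3282 0.2891] F [-0.1 -0.7 -0.2] op 0.0853
rim 216 0.07318542320715167 ((465.5903625488281, 326.65948486328125), 40.791500091552734)
grip [0.46617906 0.32624149 0.1245415 ] 0.1340915930273462
```

View pics/placed.png

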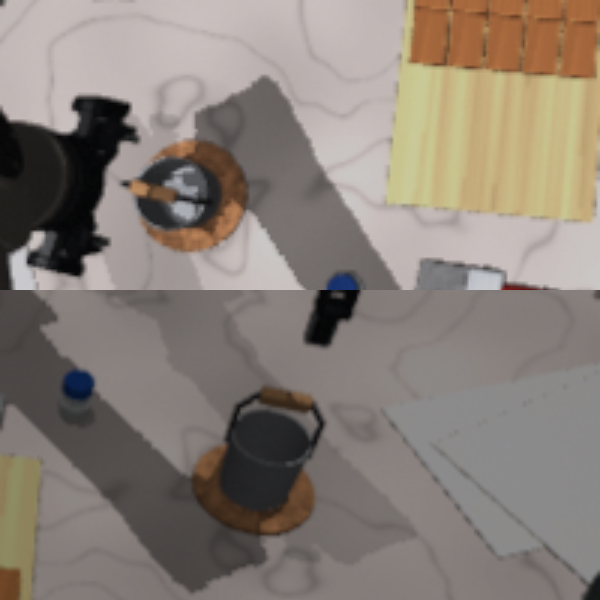

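The pot stands upright on the coaster: the rim centre is within 2 mm and the wrist force is zero after release. Now the strip.

```bash
cat t.py > s3.py; cat >> s3.py <<'E'
o=down(np.deg2rad(5.9)); x,y=.4718,-.2945
env.reach([x,y,.27],o); st("above"); env.grip(.05)
env.movel([x,y,.12],velocity=.15); env.dwell(.2)
print(env.movel([x,y,.0795],velocity=.05,stop_force=5)); st("at rib")
env.grip(0,70); st("gripped")
env.movel([x,y,.10],velocity=.05); env.dwell(.2); st("lift")
env.movel([x,y,.18],velocity=.15); st("up")
b,d=camera("scene"); cv2.imwrite("pics/rib.png",cv2.resize(b[100:270,130:330],(600,510)))
b,d=camera("scene"); C=cloud("scene",d); h=cv2.cvtColor(b,cv2.COLOR_BGR2HSV)
m=(h[...,1]>100)&(h[...,0]<20)&(abs(C[...,0]-.52)<.06)&(abs(C[...,1]+.29)<.12)&(C[...,2]>.06)
P=C[m]; k=P[:,0]>.49; P=P[k]; A=np.c_[P[:,:2]-[.507,-.291],np.ones(len(P))]; print("leg plane",np.linalg.lstsq(A,P[:,2],rcond=None)[0])
print(cv2.minAreaRect((C[m][:,:2]*1000).astype(np.float32)))
E
python3 s3.py
```

```text
above 12.8 [ 0.4725 -0.2936  0.2699] F [-0.3 -0.8  0.7] op 0.0853
False
at rib 15.55 [ 0.4719 -0.2947  0.0797] F [-0.3  0.4 -0.8] op 0.0501
gripped 16.0 [ 0.472  -0.2946  0.0799] F [-0.4  0.7  5.4] op 0.0076
lift 16.76 [ 0.4716 -0.2944  0.0997] F [ 0.4  0.3 -1. ] op 0.0076
up 17.44 [ 0.4716 -0.294   0.1794] F [-0.8  0.  -1.7] op 0.0077
leg plane [ 0.00370754 -0.02304609  0.10510962]
((501.68353271484375, -291.37054443359375), (90.75778198242188, 137.80441284179688), 6.1573486328125)
```

View pics/rib.png

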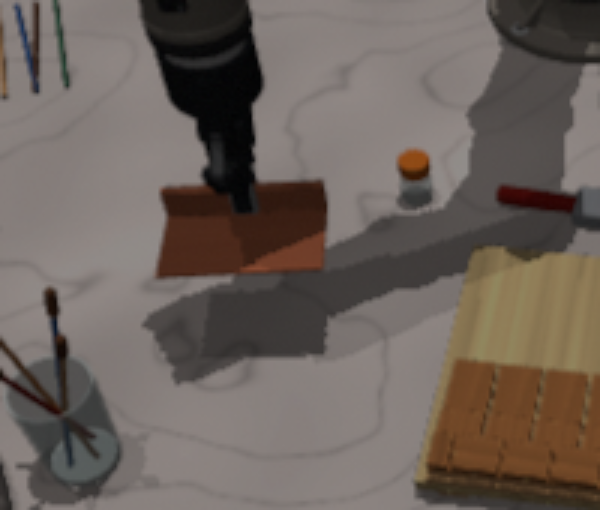

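The strip is held level and square at crop pixel (245,230). I'll move it over the deck, touch down in front of the lip, and measure before sliding.

```bash
cat >> h.py <<'E'
YAW=np.deg2rad(-6); RO=np.array([.571,-.006]); UX=np.array([np.cos(YAW),np.sin(YAW)]); UY=np.array([-UX[1],UX[0]])
def tcp(edge,lat,z): p=RO+UX*(edge-.0755)+UY*lat; return [p[0],p[1],z]
def look():
    r={}
    for n in("top","scene"):
        b,d=camera(n); r[n]=b; C=cloud(n,d); h=cv2.cvtColor(b,cv2.COLOR_BGR2HSV)
        L=np.stack([(C[...,:2]-RO)@UX,(C[...,:2]-RO)@UY,C[...,2]],-1)
        m=(h[...,1]>100)&(h[...,0]<14)&(abs(L[...,1])<.095)&(L[...,0]<.017)&(L[...,0]>-.13)&(L[...,2]<.07)
        leg=m&(L[...,2]<.036); P=L[leg]
        A=np.c_[P[:,:2],np.ones(len(P))]; print(n,"leg n",len(P),"plane",np.round(np.linalg.lstsq(A,P[:,2],rcond=None)[0],4),"x",np.percentile(P[:,0],[1,99]).round(4),"y",P[:,1].min().round(4),P[:,1].max().round(4))
        for y in(-.055,-.03,.03,.055):
            q=P[abs(P[:,1]-y)<.008]; print("   edge x at y",y,q[:,0].max().round(4) if len(q) else None)
        rb=L[m&(L[...,2]>.045)]; print("   rib",len(rb),rb.mean(0).round(4) if len(rb) else "", np.polyfit(rb[:,1],rb[:,0],1).round(4) if len(rb)>5 else "")
        for y in(-.08,.08): 
            q=(abs(L[...,1]-y)<.01)&(L[...,0]>.025)&(L[...,0]<.07); print("   shingle z",np.median(L[q][:,2]).round(4))
    return r
E
cat t.py > s4.py; cat >> s4.py <<'E'
o=down(YAW)
env.movel(tcp(.002,0,.18),velocity=.18,rot=o); env.dwell(.2); st("over")
env.movel(tcp(.002,0,.112),velocity=.1); env.dwell(.2); st("near")
print(env.movel(tcp(.002,0,.100),velocity=.015,stop_force=3)); st("touch")
r=look(); cv2.imwrite("pics/touch.png",np.vstack([cv2.resize(r["top"][150:265,260:380],(400,290)),cv2.resize(r["scene"][150:280,240:400],(400,310))]))
E
python3 s4.py
```

```text
over 19.54 [0.4979 0.0011 0.1801] F [ 0.1 -0.3 -2.1] op 0.0079
near 20.57 [0.4983 0.0018 0.1125] F [-0.4  0.2 -2.2] op 0.0078
True
touch 21.15 [0.4979 0.0017 0.1039] F [-0.   0.5  5.9] op 0.0076
top leg n 110 plane [0.0054 0.0278 0.0294] x [-0.076   0.0025] y -0.0705 -0.0266
   edge x at y -0.055 0.0015
   edge x at y -0.03 0.0025
   edge x at y 0.03 None
   edge x at y 0.055 None
   rib 24 [-0.0732 -0.057   0.0549] [ 0.0783 -0.0687]
   shingle z 0.0374
   shingle z 0.0377
scene leg n 1175 plane [-0.0215 -0.0005  0.0275] x [-0.0724  0.0015] y -0.0715 0.0681
   edge x at y -0.055 0.0011
   edge x at y -0.03 0.0015
   edge x at y 0.03 0.0015
   edge x at y 0.055 0.0009
   rib 183 [-0.0721  0.0026  0.0527] [ 0.0021 -0.0721]
   shingle z 0.0383
   shingle z 0.0378
```

View pics/touch.png

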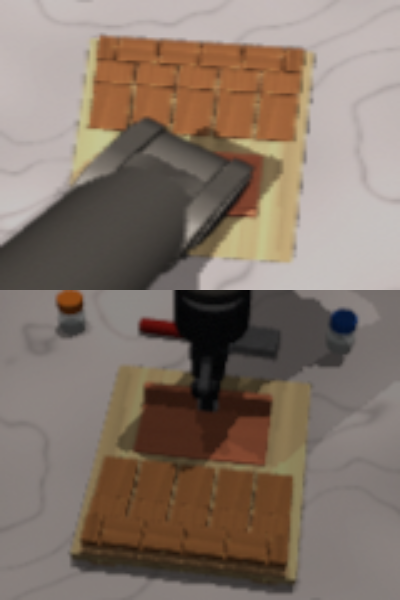

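The strip lies flat in front of the shingles. The thin edge reads at 1.5 mm in the roof frame, which is where I commanded it, and it is square and centred. Sliding in now.

```bash
cat t.py > s5.py; cat >> s5.py <<'E'
for e in(.014,.024,.034,.045):
    hit=env.movel(tcp(e,0,.1037),velocity=.03,stop_force=8); st(f"edge {e} {hit}")
    if hit: break
r=look(); cv2.imwrite("pics/slid.png",np.vstack([cv2.resize(r["top"][150:265,260:380],(400,290)),cv2.resize(r["scene"][150:280,240:400],(400,310))]))
E
python3 s5.py
```

```text
edge 0.014 True 21.46 [0.4981 0.0016 0.1039] F [-1.1  0.2  5.5] op 0.0075
top leg n 105 plane [-0.0058 -0.0019  0.0277] x [-0.0771  0.0025] y -0.0705 -0.0265
   edge x at y -0.055 0.0017
   edge x at y -0.03 0.0025
   edge x at y 0.03 None
   edge x at y 0.055 None
   rib 24 [-0.0732 -0.057   0.055 ] [ 0.0741 -0.0689]
   shingle z 0.0379
   shingle z 0.0376
scene leg n 1176 plane [-0.0205 -0.0005  0.0273] x [-0.0723  0.001 ] y -0.0715 0.0681
   edge x at y -0.055 0.0015
   edge x at y -0.03 0.0018
   edge x at y 0.03 0.0022
   edge x at y 0.055 0.0015
   rib 180 [-0.0722  0.0024  0.0528] [-0.0053 -0.0722]
   shingle z 0.0383
   shingle z 0.0375
```

View pics/slid.png

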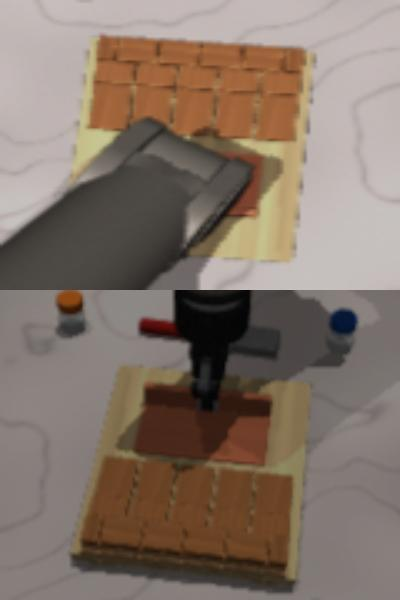

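The 8 N guard tripped on friction alone, at 1.5 mm and well short of the lip. I'll ease the height up slightly and slide with a looser guard.

```bash
sed -i 's/.1037/.1043/; s/stop_force=8/stop_force=18/; s/for e in/env.movel(tcp(.003,0,.1043),velocity=.02); st("ease")\nfor e in/' s5.py; python3 s5.py
```

```text
ease 21.81 [0.499  0.0015 0.1042] F [ 0.2 -0.5 -0.3] op 0.0081
edge 0.014 False 22.32 [5.100e-01 4.000e-04 1.042e-01] F [-0.4  0.4 -1.7] op 0.0075
edge 0.024 False 22.81 [ 0.5199 -0.0007  0.1042] F [ 0.1 -0.3 -0.8] op 0.0077
edge 0.034 False 23.29 [ 0.5298 -0.0017  0.1042] F [ 0.7 -0.4 -1. ] op 0.0075
edge 0.045 False 23.81 [ 0.5408 -0.0029  0.1042] F [ 0.2  0.6 -1.5] op 0.0075
top leg n 86 plane [-0.0436 -0.0738  0.0229] x [-0.0344  0.0156] y -0.0706 -0.0413
   edge x at y -0.055 0.0168
   edge x at y -0.03 None
   edge x at y 0.03 None
   edge x at y 0.055 None
   rib 32 [-0.0305 -0.0525  0.0554] [ 0.0002 -0.0304]
   shingle z 0.0381
   shingle z 0.0392
scene leg n 691 plane [-0.0311 -0.0014  0.0283] x [-0.0301  0.0118] y -0.071 0.0684
   edge x at y -0.055 0.015
   edge x at y -0.03 0.0109
   edge x at y 0.03 0.0103
   edge x at y 0.055 0.0162
   rib 189 [-0.0296  0.0025  0.053 ] [-0.007  -0.0296]
   shingle z 0.038
   shingle z 0.0376
```

It slid in with almost no force, and the shingles are still at 38 mm. Now I'll press down.

```bash
cat t.py > s6.py; cat >> s6.py <<'E'
z=.1042
while z>.0990:
    z-=.0003; env.movel(tcp(.045,0,z),velocity=.005); env.dwell(.25)
    f=np.mean([(env.dwell(.02),env.get_state()["force"])[1] for _ in range(6)],0)
    print(round(z,4),f.round(1),env.get_state()["tcp_pos"][2].round(4))
    if f[2]>9: break
env.dwell(1); st("press")
r=look(); st("end")
cv2.imwrite("pics/press.png",np.vstack([cv2.resize(r["top"][150:265,200:380],(450,290)),cv2.resize(r["scene"][150:280,240:460],(525,310))[:,:450]]))
E
python3 s6.py
```

```text
0.1039 [-2.4  0.3  2.3] 0.104
0.1036 [-3.2  0.3  6.4] 0.1039
0.1033 [-4.8  0.9 10.6] 0.1039
press 26.71 [ 0.5405 -0.0029  0.1039] F [-4.1  0.7 10.3] op 0.0074
top leg n 86 plane [-0.035  -0.0517  0.0245] x [-0.0346  0.0147] y -0.0709 -0.0412
   edge x at y -0.055 0.0142
   edge x at y -0.03 None
   edge x at y 0.03 None
   edge x at y 0.055 None
   rib 31 [-0.0309 -0.0519  0.0549] [-0.0051 -0.0312]
   shingle z 0.0375
   shingle z 0.0382
scene leg n 696 plane [-0.0406 -0.001   0.0281] x [-0.0301  0.0127] y -0.0712 0.0681
   edge x at y -0.055 0.0119
   edge x at y -0.03 0.0115
   edge x at y 0.03 0.0126
   edge x at y 0.055 0.0164
   rib 194 [-0.0295  0.003   0.0528] [-0.0092 -0.0295]
   shingle z 0.038
   shingle z 0.038
end 26.81 [ 0.5406 -0.0029  0.1039] F [-4.6  1.3 11. ] op 0.0074
```

View pics/press.png

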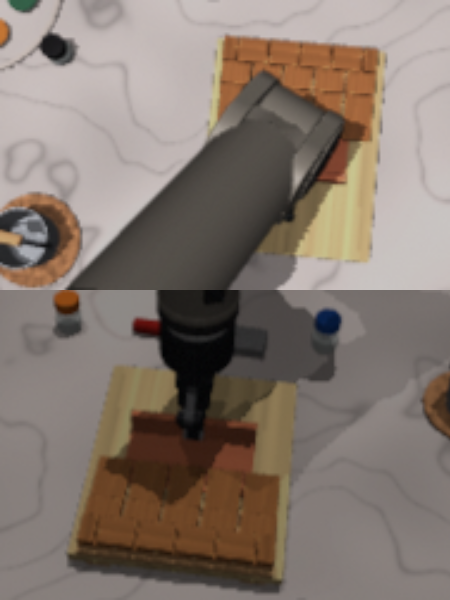

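Force is steady at about 10–11 N and the shingles are down. The x slope of the leg plane looks polluted by rib-base pixels, so I'll check flatness excluding them and hand in if it's fine.

```bash
cat t.py > s7.py; cat >> s7.py <<'E'
S=[];Q=[];D=[]
for _ in range(6):
    b,d=camera("scene"); C=cloud("scene",d); h=cv2.cvtColor(b,cv2.COLOR_BGR2HSV)
    x=(C[...,:2]-RO)@UX; y=(C[...,:2]-RO)@UY; z=C[...,2]
    m=(h[...,1]>100)&(h[...,0]<14)&(abs(y)<.066)&(abs(y)>.015)&(x>-.022)&(x<.008)&(z<.04); 
    D.append(np.c_[x[m],y[m],z[m]]); k=(abs(y)<.1)&(abs(y)>.08)&(x>-.1)&(x<0); Q.append(np.median(z[k]))
P=np.vstack(D); print(len(P),np.linalg.lstsq(np.c_[P[:,:2],np.ones(len(P))],P[:,2],rcond=None)[0].round(4),"deck",np.mean(Q))
for a in np.arange(-.022,.008,.006): q=P[(P[:,0]>=a)&(P[:,0]<a+.006)]; print(a.round(3),np.median(q[:,2]).round(4))
p=np.array([.4645,.3284]); m=(z>.067)&(z<.082)&(np.hypot(C[...,0]-p[0],C[...,1]-p[1])<.06); print("pot rim",cv2.minEnclosingCircle((C[m][:,:2]*1000).astype(np.float32)))
st("now")
E
python3 s7.py
```

```text
2047 [-0.0006 -0.0018  0.028 ] deck 0.02504992271206906
-0.022 0.0279
-0.016 0.0279
-0.01 0.0281
-0.004 0.028
0.002 0.0279
pot rim ((463.7467956542969, 327.0974426269531), 40.34357452392578)
now 27.11 [ 0.5405 -0.0029  0.1039] F [-4.   0.7 11.2] op 0.0075
```

The leg is flat: slope below 0.002 rad, top 3 mm above the deck. The pot is unmoved, so I'm handing in.

```bash
python3 -c "
from cell import job; job.job_done()"
```

```text
the job is handed in; nothing more can be done
```

The job is handed in, and my last checks all met the criteria; no verdict was given. It took about 27 s of robot time.

- **Pot:** I lifted it by its grip and set it on the coaster. It stands upright and released, with its rim centre about 2 mm from the coaster's centre in the last picture.
- **Strip:** I took it by the rib, laid it on the deck and slid it under the lowest shingle course. By the arm's position, the thin edge is about 25 mm past the lip. It is centred to about 2–3 mm and square to about 0.01 rad.
- **Final press:** The leg is flat, with a slope below 0.002 rad and its top 3 mm above the deck. The shingles are still at their resting height. The gripper still holds the strip, with a steady downward push of about 10–11 N and a 4–5 N sideways friction load.

**Disagreements:** The first slide stopped early because friction tripped my 8 N limit, well before the lip. I raised the arm about 0.5 mm and used a looser limit, and the strip then slid freely. An early flatness fit showed a 0.03–0.04 rad tilt. It had included pixels from the rib's base, and repeating it without them showed the strip flat. I did not measure the bystanders; they looked undisturbed where the pictures showed them.

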